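# Latch the blue cheese carrier

## Task

Fasten the toggle latch on top of the blue chill carrier so it can go out for delivery: swing its wire bail forward over the brass keeper lug, then press the red lever back down flat, past centre, so that it stays locked with the bail hooked. Do not touch the white carrier: it stays open.

Things in the scene. Friction and masses are not known exactly. Their poses are not given: they have to be found in the camera images.
- blue: Blue chill carrier, fixed box 260 (x) x 170 (y) x 130 mm high, turned about z. Origin: centre of underside; x runs along the latch on its top, lever to keeper. In mm: lever hinge along y through (0,0,150). Keeper: brass lug at x=51, 30 wide, 8 thick, top at z=153, leaning to +x, on a front cover that yields about 4 mm when drawn. The hooked bar lies beyond the lug, at x=60 to 70, z=136.
- blue_lever (a joint): Blue carrier's red lever, bar 62 mm long from its hinge, 24 wide, 6 thick (rad): 0 = flat, pointing to the carrier's -x, locked; pi/2 = upright. Starts at 1.40 to 1.71, stays where left. To close, push its keeper-facing side to -x and down, along its arc: under 10 N at the tip; with the bail hooked it tightens, then snaps down past centre in the last 0.25 rad and stays.
- blue_bar (a point): Middle of the cross bar of the blue carrier's U-shaped bail (5 mm steel wire, 60 wide along y): push here. The bail swings freely on a pin through the lever 22 mm from its hinge; bar 75 mm from the pin, so it passes over the lever's tip. It starts leaning back to -x, 22 degrees behind the lever, bar 15 mm or more above the lever's tip; pushed past upright it falls to +x over the lug.
- white: White chill carrier, same build and size, with its own open latch (raised parts reach 250 mm above the table); origin at the centre of its underside. Not to be touched.

How it is judged:
By the outcome, as a careful person would: the job done as asked, in the order asked, and still so for the second after the job is handed in, with the robot touching nothing.
It also fails if it takes over 35 s, if anything falls off the work surface, if the arm or the gripper's body presses on something with over 40 N, if the wrist force passes 120 N, or if a joint passes its speed limit or range.

## Robot

A 6-joint arm with a two-finger parallel gripper is mounted at the origin on the work surface. World frame = base frame: x ahead of the robot, y to its left, z up, the work surface at z = 0. Lengths are in m, angles in rad, forces in N, time in s.
With the tool pointing down it reaches from about 0.275 to 0.725 m from the base axis. Payload 5.6 kg.
Tool frame: the origin (TCP) lies at the very end of the fingers, on their centre line; the grasp point (between the pads) lies 19 mm behind it; z points along the fingers, y is the line along which they close (so a half turn about z gives the same grasp; the last joint's range is limited). The gripper opens to 85 mm and grips with 20 to 120 N. Pads are 22 mm wide; open, the fingers measure 114 mm over their backs; the gripper's body (76 mm by 85 mm) begins 54 mm behind the grasp point. The pads swing forward as they close: fully open they stand 13 mm farther back than shut.
Start: joints at [1.39, 0.255, 0.108, 0, -1.424, -0.285], TCP at [0.247, 0.491, 0.193] pointing down, gripper open.
Joint ranges: [-2.95, 2.95], [-1.21, 1.97], [-1.09, 1.5], [-2.87, 1.71], [-2.94, -0.07], [-3.05, 3.05]. Speed limits (rad/s): [2.57, 2.57, 3.14, 3.14, 3.14, 3.14].

## Interface

Orientations are given as a unit quaternion [w, x, y, z].
In Python, from plant import env gives the robot as it stands.
- The arm moves only by the tool move_arm, never from a script. Its arguments are lists of equal length, an entry for each row: "slide": the shift along the tool's x, y, z in cm, a list of three; "angular": the turn, a rotation vector about the tool's x, y, z in degrees, a list of three; "claw": the finger opening in cm, from 0 to 8.54. A call has 1 to 8 rows; each row is the pose to reach, as a shift and turn from the pose commanded when the call began, along the tool's axes at that moment; what a row does not reach only later rows make up. A row lasts 1/8 s, in which the tool goes at most 62.5 mm and 10.7 degrees, less where a joint would pass 70% of its speed; a pose out of reach is approached as far as the arm can. A call with a gripper value outside its range is refused whole. The fingers move at their own pace and stop on an object; the grip force is fixed at half the most. Time passes only in rows, so rows that repeat a pose let the fingers close. It gives the time, the measured TCP pose, the force, the opening and the grip force at its end, in the units of the state.
- env.get_state(): the state, without advancing time (a new reading comes with each control period).
- env.camera(name): name is "side" or "top" or "wrist"; returns the picture (400x640x3 uint8, blue, green, red); there is no depth.
- env.camera_params(name): a dict with "intrinsics" (3x3 intrinsics, pixels), "R" (3x3) and "t" (3): a world point X has camera coordinates R X + t; the wrist camera has in their place "tool_from_camera" (4x4, takes a point from camera to tool coordinates, whose origin is the TCP and whose axes are the flange's). Camera axes: x right, y down, z forward; pixel columns grow to the right and rows downward; lengths in m; the calibration is good to about 2 mm. A picture is of the moment at which its call begins: read the wrist's pose just before it. camera_params takes no time and is no camera call.
- env.sign_off(): hands the job in; it is judged then, once.
The state is a dict: "clock": time; "qpos": joint angles; "dq": joint speeds; "joint_torque": joint torques, N m; "position": TCP position; "ee_rot": TCP orientation; "wrist_force": force on the tool from outside, world axes, zero at the start; "ft_torque": the same for the moment, N m; "gripper_width": finger opening in m; "grip_force": force on a finger pad.
Only numpy, scipy, OpenCV 4.12 (cv2) and the standard library are available. Lean on these libraries where they do the work, as an engineer would, in place of code of your own. Each camera call takes 0.05 s, during which the arm holds its last target. There are 200 camera calls.

## Working session

There is one attempt and no reset: what is moved stays moved. The work goes in short steps, Python scripts to look and compute and a tool call to move; the robot and the scene stay as the last step left them, time stands still between calls to the robot, and variables do not carry over. Pictures are saved under pics/ and viewed, at most 10 in all, crops included, and the job is handed in when it is done.

Besides the shell and the picture viewer there is one more tool, called after ">>>" as name(argument=value, ...), one argument or row to a line, values as JSON. move_arm: Moves the arm, as the interface text tells. Its arguments: {"type":"object","properties":{"slide":{"type":"array"},"angular":{"type":"array"},"claw":{"type":"array"}},"required":["slide","angular","claw"]}

```bash
mkdir -p pics; ls; python3 - <<'E'
from plant import env
import cv2,numpy as np
s=env.get_state();print(s)
for n in("side","top"):
    cv2.imwrite(f"pics/{n}0.png",env.camera(n));p=env.camera_params(n);print(n,p)
print(env.camera_params("wrist"))
E
```

```text
pics
{'clock': 0.0, 'qpos': array([ 1.38959182e+00,  2.55757714e-01,  1.06965522e-01, -4.86204185e-04,
       -1.42390782e+00, -2.84590476e-01]), 'dq': array([ 0.00074402, -0.00198538, -0.00032153, -0.00095998,  0.00099233,
       -0.00124532]), 'joint_torque': array([-5.22727282e-05, -3.86630666e+01,  2.37935919e+01,  5.36529824e+00,
       -6.21206549e-03, -1.23400025e-05]), 'position': array([0.24671414, 0.49090014, 0.19217304]), 'ee_rot': array([ 9.62996980e-04,  9.72993012e-01, -2.30832484e-01, -1.90947256e-04]), 'wrist_force': array([-0.00239446, -0.11220182, -0.11442354]), 'ft_torque': array([-0.013551  , -0.00017584,  0.03988744]), 'grip_force': 0.0, 'gripper_width': 0.08540490090292142}
side {'intrinsics': array([[387.11153599,   0.        , 320.04961348],
       [  0.        , 387.11153599, 197.41864348],
       [  0.        ,   0.        ,   1.        ]]), 'R': array([[-2.22109788e-02,  9.99753305e-01, -3.99077446e-05],
       [ 9.47100379e-01,  2.10284337e-02, -3.20247837e-01],
       [-3.20167994e-01, -7.15081458e-03, -9.47333796e-01]]), 't': array([ 0.02835482, -0.45382
[... 265 characters left out ...]
 [-9.97660433e-01, -6.87669419e-04, -6.83607223e-02],
       [ 6.83533474e-02,  7.76735762e-03, -9.97630938e-01]]), 't': array([-0.01518213,  0.4924953 ,  0.92837123])}
{'intrinsics': array([[298.71796546,   0.        , 321.12911232],
       [  0.        , 298.71796546, 202.67839586],
       [  0.        ,   0.        ,   1.        ]]), 'tool_from_camera': array([[-5.98491502e-06, -9.62673267e-01, -2.70666180e-01,
         6.84214500e-02],
       [ 9.99999061e-01, -3.76673645e-04,  1.31759623e-03,
         1.55267059e-03],
       [-1.37036748e-03, -2.70665918e-01,  9.62672365e-01,
        -1.80109745e-01],
       [ 0.00000000e+00,  0.00000000e+00,  0.00000000e+00,
         1.00000000e+00]])}
```

View pics/side0.png

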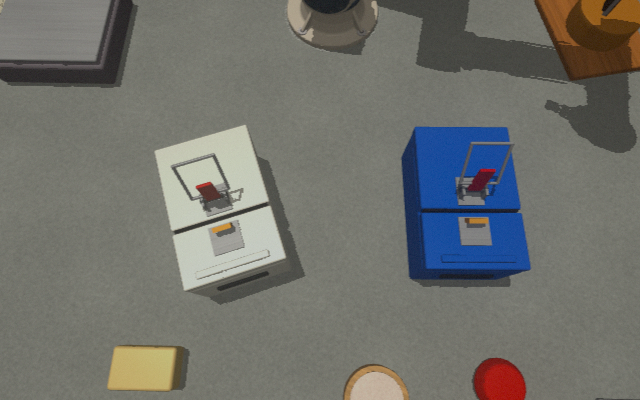

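View pics/top0.png

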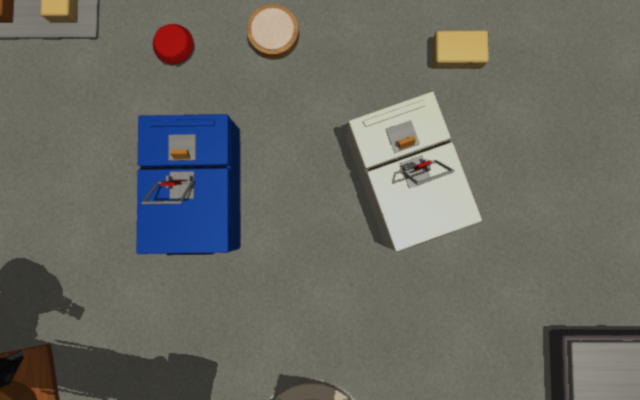

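The side view shows the blue carrier on the right: bail bar from (471,143) to (512,143), red lever near (483,180), lug near (477,221). The top view shows it on the left, with bar from (143,203) to (181,203) and lug near (180,154). The keeper side faces away from the robot.

```bash
cat > h.py <<'E'
import cv2,numpy as np
from plant import env
def ray(n,uv,st=None):
    p=env.camera_params(n);d=np.linalg.inv(p["intrinsics"])@[uv[0],uv[1],1]
    if n=="wrist":
        w,x,y,z=st["ee_rot"]
        from scipy.spatial.transform import Rotation as R
        Rt=R.from_quat([x,y,z,w]).as_matrix();T=p["tool_from_camera"]
        return Rt@T[:3,3]+st["position"],Rt@T[:3,:3]@d
    return -p["R"].T@p["t"],p["R"].T@d
def onz(n,uv,z,st=None):
    o,d=ray(n,uv,st);return o+d*(z-o[2])/d[2]
def tri(a,b):
    (o,d),(q,e)=a,b
    s=np.linalg.lstsq(np.c_[d,-e],q-o,rcond=None)[0]
    P,Q=o+s[0]*d,q+s[1]*e;return (P+Q)/2,np.linalg.norm(P-Q)
E
python3 - <<'E'
from h import *
np.set_printoptions(precision=4,suppress=True)
C={}
for n,roi in(("top",(100,250,100,270)),("side",(390,540,110,290))):
    im=cv2.imread(f"pics/{n}0.png");hsv=cv2.cvtColor(im,cv2.COLOR_BGR2HSV)
    m=np.zeros(im.shape[:2],np.uint8);x0,x1,y0,y1=roi;m[y0:y1,x0:x1]=1
    b=(m>0)&(hsv[...,0]>100)&(hsv[...,0]<130)&(hsv[...,1]>150)
    v=hsv[...,2][b];print(n,np.histogram(v,bins=10))
    top=(b&(hsv[...,2]>np.percentile(v,60)*0.88)).astype(np.uint8)
    top=cv2.morphologyEx(cv2.morphologyEx(top,cv2.MORPH_OPEN,np.ones((3,3))),cv2.MORPH_CLOSE,np.ones((25,25)))
    c=max(cv2.findContours(top,0,1)[0],key=cv2.contourArea)
    a=cv2.approxPolyDP(c,6,True)[:,0];print(a.tolist())
    P=np.array([onz(n,p,.13) for p in a]);print(P)
    G=np.array([onz(n,p,.13)[:2] for p in c[:,0]],np.float32);print("rect",cv2.minAreaRect(G))
    red=(m>0)&((hsv[...,0]<8)|(hsv[...,0]>172))&(hsv[...,1]>150)
    yl=(m>0)&(hsv[...,0]>10)&(hsv[...,0]<30)&(hsv[...,1]>120)
    for k,q in(("red",red),("lug",yl)):
        r=cv2.minAreaRect(np.argwhere(q)[:,::-1].astype(np.float32));C[n,k]=r[0];print(k,r,q.sum(),onz(n,r[0],.15))
for k in("red","lug"):print(k,tri(ray("top",C["top",k]),ray("side",C["side",k])))
for t,s in(((143,203),(471,143)),((181,203),(512,143))):print("bar",tri(ray("top",t),ray("side",s)))
a=cv2.imread("pics/top0.png")[140:215,125:245];b=cv2.imread("pics/side0.png")[130:250,440:540]
z=lambda i:cv2.resize(i,None,fx=4,fy=4,interpolation=cv2.INTER_CUBIC)
A,B=z(a),z(b);H=max(len(A),len(B));o=np.zeros((H,A.shape[1]+B.shape[1],3),np.uint8);o[:len(A),:A.shape[1]]=A;o[:len(B),A.shape[1]:]=B
print(o.shape);o=cv2.resize(o,None,fx=.9,fy=.9);cv2.imwrite("pics/z1.png",o)
E
```

```text
top (array([  48,  547,  838,  191,  131,   83,  143,  506, 2249, 7243]), array([ 31. ,  43.3,  55.6,  67.9,  80.2,  92.5, 104.8, 117.1, 129.4,
       141.7, 154. ]))
[[139, 117], [137, 252], [226, 251], [226, 115]]
[[0.6319 0.3229 0.13  ]
 [0.3804 0.3193 0.13  ]
 [0.3825 0.1556 0.13  ]
 [0.6356 0.1595 0.13  ]]
rect ((0.5083882212638855, 0.23982368409633636), (0.2551322281360626, 0.16449132561683655), 0.8834626078605652)
red ((170.5, 183.0), (4.0, 19.0), 90.0) 71 [0.5057 0.2539 0.15  ]
lug ((179.0, 154.0), (8.0, 18.0), 90.0) 152 [0.5587 0.2396 0.15  ]
side (array([  12,   31,  304, 1927,  403,  153,  161,  393,  717, 9846]), array([ 35. ,  47.9,  60.8,  73.7,  86.6,  99.5, 112.4, 125.3, 138.2,
       151.1, 164. ]))
[[415, 127], [427, 267], [529, 268], [506, 128]]
[[0.3843 0.1531 0.13  ]
 [0.638  0.1581 0.13  ]
 [0.6359 0.3222 0.13  ]
 [0.3827 0.3185 0.13  ]]
rect ((0.5100246667861938, 0.23816949129104614), (0.25551852583885193, 0.16715267300605774), 0.9251596927642822)
red ((481.36004638671875, 178.01998901367188), (11.800002098083496, 29.600000381469727), 36.869895935058594) 112 [0.4898 0.254  0.15  ]
lug ((476.0, 220.0), (4.0, 22.0), 90.0) 105 [0.5633 0.2372 0.15  ]
red (array([0.5025, 0.2418, 0.1812]), np.float64(0.002721384949534938))
lug (array([0.5603, 0.2424, 0.1392]), np.float64(0.0014030340093702358))
bar (array([0.4636, 0.2383, 0.2349]), np.float64(0.0565790661899129))
bar (array([0.474 , 0.2266, 0.2593]), np.float64(0.05535383098493252))
(480, 880, 3)
```

View pics/z1.png

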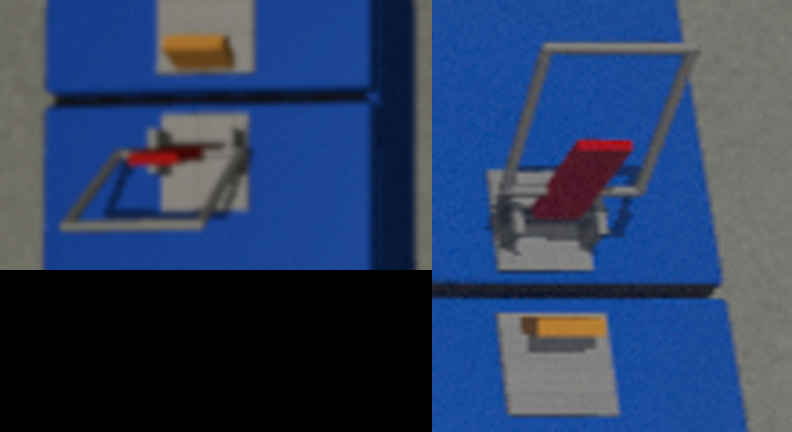

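```bash
cat >> h.py <<'E'
from scipy.spatial.transform import Rotation as R
O=np.array([.5095,.239,0]);YAW=.9
def plan(pts,yaw=YAW):
    s=env.get_state();w,x,y,z=s["ee_rot"];Rt=R.from_quat([x,y,z,w])
    Z=R.from_euler("z",YAW,degrees=True)
    for p in pts:
        W=O+Z.apply(np.array(p)/1000)
        print(p,"slide cm",np.round(Rt.inv().apply(W-s["position"])*100,1))
    G=R.from_euler("z",yaw,degrees=True)*R.from_matrix(np.diag([1.,-1,-1]))
    print("ang",np.round((Rt.inv()*G).as_rotvec(degrees=True),1))
def rel(s=None):
    s=s or env.get_state()
    return R.from_euler("z",-YAW,degrees=True).apply(np.array(s["position"])-O)*1000
E
python3 - <<'E'
from h import *
np.set_printoptions(precision=4,suppress=True)
for t,s in(((142.2,202.8),(513.6,143.5)),((180.6,202.8),(471.4,143.3))):
    P,e=tri(ray("top",t),ray("side",s));print("bar",P,e,(P-O)*1000)
plan([(-75,0,260),(-75,0,225)])
E
```

```text
bar [0.4658 0.2722 0.2314] 0.0014320793391371168 [-43.7258  33.1847 231.4267]
bar [0.4658 0.21   0.2294] 0.0008536209465907932 [-43.6629 -29.0096 229.4214]
(-75, 0, 260) slide cm [28.1 14.2 -6.7]
(-75, 0, 225) slide cm [28.1 14.2 -3.2]
ang [  0.1   0.  -27.6]
```

>>> move_arm(
  slide=[
    [3,1.5,-3],
    [7,3.5,-6],
    [11,5.5,-6.7],
    [15,7.5,-6.7],
    [19,9.5,-6.7],
    [23,11.6,-6.7],
    [26,13.1,-6.7],
    [28.1,14.2,-6.7],
  ],
  angular=[
    [0,0,-3],
    [0,0,-7],
    [0,0,-11],
    [0,0,-15],
    [0,0,-19],
    [0,0,-23],
    [0,0,-26],
    [0,0,-27.6],
  ],
  claw=[0,0,0,0,0,0,0,0],
)

```text
clock: 1.1
position: [0.4348, 0.2369, 0.2597]
ee_rot: [0.0, 1.0, 0.008, -0.0]
wrist_force: [0.2, 0.4, -0.4]
gripper_width: 0.0
grip_force: 0.0
```

```bash
python3 - <<'E'
from h import *
s=env.get_state();print(rel(s),s["gripper_width"],s["clock"],s["wrist_force"])
cv2.imwrite("pics/w1.png",env.camera("wrist"))
plan([(-75,0,222)])
E
```

```text
[-74.76258539  -0.91463481 259.67445248] 2.8402357499371418e-05 1.1 [ 0.17473161  0.39164261 -0.35286222]
(-75, 0, 222) slide cm [-0.1 -0.2  3.8]
ang [0.1 0.  0. ]
```

View pics/w1.png

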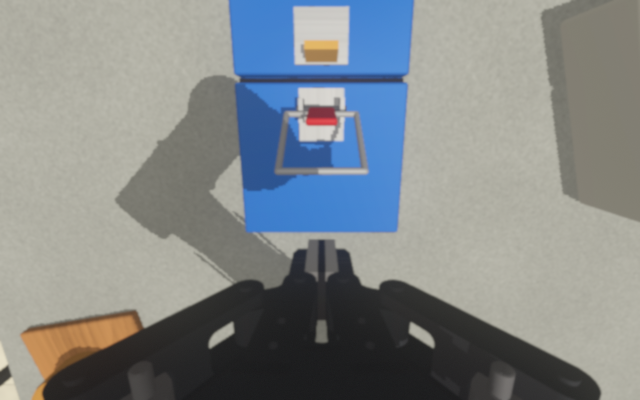

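The wrist view shows the shut fingertips at (321,240), on the same column as the bail bar, (277..367,172), and the lever tip at (321,115). That confirms the y alignment, so I'll lower and push.

>>> move_arm(
  slide=[
    [0,0,2],
    [0,0,3.8],
    [2,0,3.8],
    [4,0,3.8],
    [5.5,0,3.8],
    [7,0,3.8],
    [8.5,0,3.8],
    [9,0,3.8],
  ],
  angular=[
    [0,0,0],
    [0,0,0],
    [0,0,0],
    [0,0,0],
    [0,0,0],
    [0,0,0],
    [0,0,0],
    [0,0,0],
  ],
  claw=[0,0,0,0,0,0,0,0],
)

```text
clock: 2.15
position: [0.5249, 0.2397, 0.2216]
ee_rot: [0.0, 1.0, 0.008, -0.0]
wrist_force: [-0.3, 0.1, -0.8]
gripper_width: -0.0001
grip_force: 0.0
```

```bash
python3 - <<'E'
from h import *
s=env.get_state();print(rel(s),s["clock"],s["wrist_force"])
cv2.imwrite("pics/w2.png",env.camera("wrist"));b=env.camera("side")[110:270,400:560]
cv2.imwrite("pics/s2.png",cv2.resize(b,None,fx=3.5,fy=3.5,interpolation=cv2.INTER_CUBIC))
E
```

```text
[ 15.37060284   0.5010882  221.59011865] 2.15 [-0.31773378  0.09197238 -0.79786176]
```

View pics/s2.png

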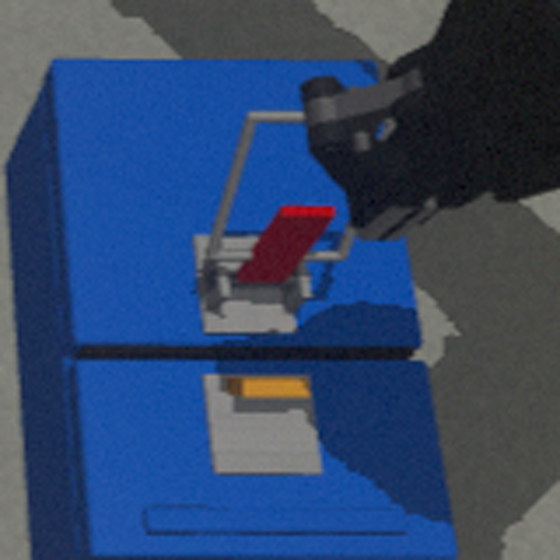

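View pics/w2.png

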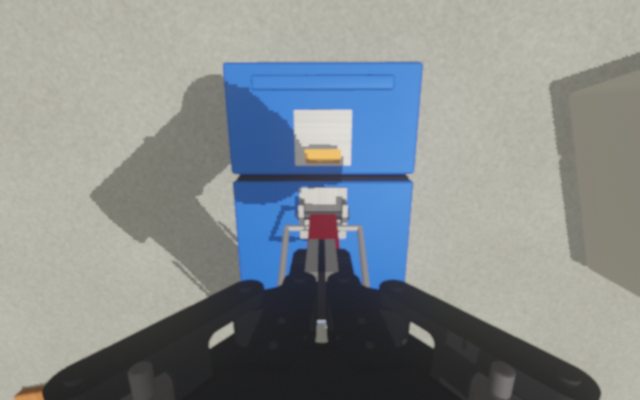

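```bash
python3 - <<'E'
from h import *
np.set_printoptions(precision=4,suppress=True)
def proj(n,X):
    p=env.camera_params(n);c=p["R"]@X+p["t"];u=p["intrinsics"]@c;return u[:2]/u[2]
Z=R.from_euler("z",.9,degrees=True)
s=env.get_state();print("tcp",proj("side",s["position"]),proj("top",s["position"]))
for P in((-44,0,231),(-10,0,211),(0,0,150),(51,0,153),(15,0,290)):
    W=O+Z.apply(np.array(P)/1000);print(P,proj("side",W),proj("top",W))
for uv in((277,172),(367,172)):
    s1=dict(position=np.array([.4348,.2369,.2597]),ee_rot=[0,1,.008,0]);
    print("w1bar",(onz("wrist",uv,.231,s1)-O)*1000,(onz("wrist",uv,.2415,s1)-O)*1000)
p=env.camera_params("wrist")
a=env.camera("side");b=env.camera("top")
z=lambda i:cv2.resize(i,None,fx=3,fy=3,interpolation=cv2.INTER_CUBIC)
cv2.imwrite("pics/z3.png",np.hstack([z(b[100:250,110:240]),z(a[110:260,400:530])]))
E
```

```text
tcp [493.4228 181.8376] [164.6465 167.551 ]
(-44, 0, 231) [490.3276 142.9925] [162.63   202.8891]
(-10, 0, 211) [487.8599 169.0431] [167.0613 183.2245]
(0, 0, 150) [473.6257 188.8477] [178.7389 180.9391]
(51, 0, 153) [478.1242 217.8652] [178.4043 152.7544]
(15, 0, 290) [515.1117 163.1812] [149.0588 161.6459]
w1bar [-43.8053  27.9826 231.    ] [-41.9529  26.4592 241.5   ]
w1bar [-42.8032 -35.5347 231.    ] [-41.0011 -33.8642 241.5   ]
```

View pics/z3.png

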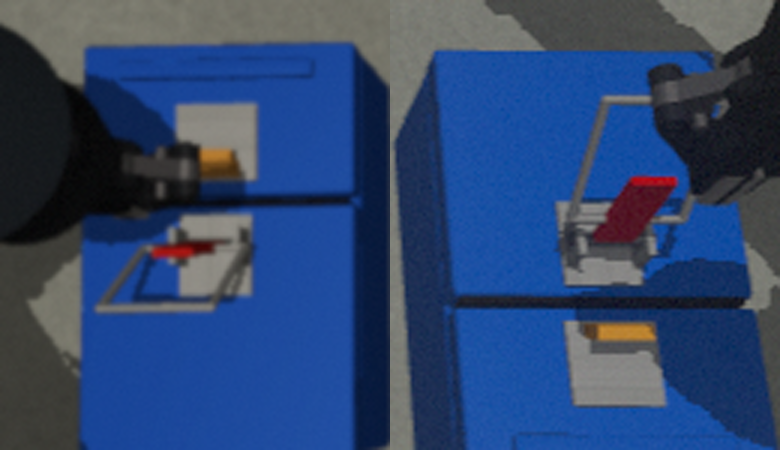

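```bash
python3 - <<'E'
from h import *
def proj(n,X):
    p=env.camera_params(n);c=p["R"]@X+p["t"];u=p["intrinsics"]@c;return u[:2]/u[2]
s=env.get_state();w,x,y,z=s["ee_rot"];Rt=R.from_quat([x,y,z,w]);print(s["qpos"])
out=[]
for n,(x0,y0),k in(("side",(440,100),4),("top",(90,120),4)):
    im=env.camera(n)[y0:y0+110,x0:x0+95].astype(float)
    im=np.clip(255*(im/255)**.45,0,255).astype(np.uint8)
    im=cv2.resize(im,None,fx=k,fy=k,interpolation=cv2.INTER_CUBIC)
    for d in range(0,200,20):
        u=(proj(n,s["position"]+Rt.apply([0,0,-d/1000]))-(x0,y0))*k
        cv2.circle(im,tuple(int(v) for v in u),2,(0,255,0) if d else (0,255,255),-1)
    out.append(im)
cv2.imwrite("pics/z4.png",np.hstack(out))
E
```

```text
[ 7.00308916e-01  3.02394636e-01  2.45533667e-01 -1.38795186e-04
 -1.51388574e+00  8.86458505e-01]
```

View pics/z4.png

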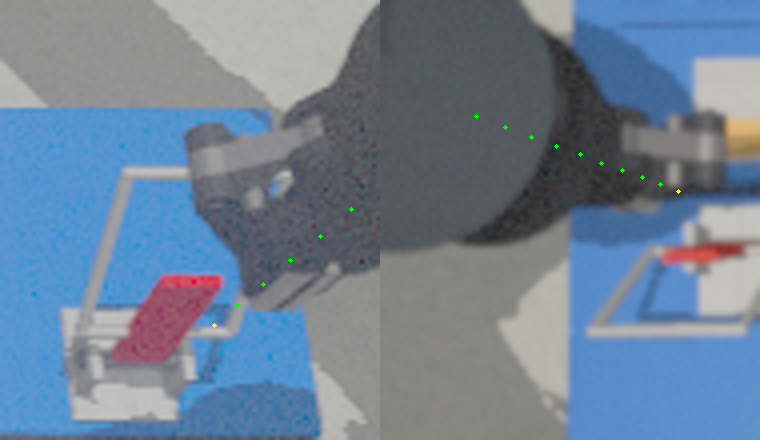

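The side view shows the shut fingertips ending at about (250,300) in the crop. That is about 25–30 mm short of the projected TCP at (214,325). The bail hasn't moved because the fingers passed over it. I'll go back behind the bail and check the true tip height by touching the lid.

>>> move_arm(
  slide=[
    [0,0,-2],
    [0,0,-4],
    [-4,0,-4],
    [-8,0,-4],
    [-11.5,0,-4],
    [-11.5,0,0],
    [-11.5,0,4],
    [-11.5,0,6],
  ],
  angular=[
    [0,0,0],
    [0,0,0],
    [0,0,0],
    [0,0,0],
    [0,0,0],
    [0,0,0],
    [0,0,0],
    [0,0,0],
  ],
  claw=[0,0,0,0,0,0,0,0],
)

```text
clock: 3.45
position: [0.4079, 0.2372, 0.1603]
ee_rot: [0.001, 1.0, 0.008, -0.001]
wrist_force: [0.3, 0.9, 0.8]
gripper_width: -0.0002
grip_force: 0.0
```

>>> move_arm(
  slide=[
    [0,0,0.5],
    [0,0,1],
    [0,0,1.5],
    [0,0,1.8],
    [0,0,2.1],
    [0,0,2.4],
    [0,0,2.4],
    [0,0,2.4],
  ],
  angular=[
    [0,0,0],
    [0,0,0],
    [0,0,0],
    [0,0,0],
    [0,0,0],
    [0,0,0],
    [0,0,0],
    [0,0,0],
  ],
  claw=[0,0,0,0,0,0,0,0],
)

```text
clock: 4.45
position: [0.4094, 0.238, 0.1382]
ee_rot: [-0.0, 1.0, 0.008, 0.0]
wrist_force: [-0.5, -0.7, -0.1]
gripper_width: 0.0005
grip_force: 0.0
```

>>> move_arm(
  slide=[
    [0,0,0.3],
    [0,0,0.6],
    [0,0,0.9],
    [0,0,1.2],
    [0,0,1.2],
  ],
  angular=[
    [0,0,0],
    [0,0,0],
    [0,0,0],
    [0,0,0],
    [0,0,0],
  ],
  claw=[0,0,0,0,0],
)

```text
clock: 5.08
position: [0.4091, 0.2378, 0.1258]
ee_rot: [0.0, 1.0, 0.008, -0.0]
wrist_force: [-0.5, -0.3, 0.3]
gripper_width: 0.0001
grip_force: 0.0
```

>>> move_arm(
  slide=[
    [0,0,0.4],
    [0,0,0.8],
    [0,0,1.2],
    [0,0,1.2],
  ],
  angular=[
    [0,0,0],
    [0,0,0],
    [0,0,0],
    [0,0,0],
  ],
  claw=[0,0,0,0],
)

```text
clock: 5.58
position: [0.4091, 0.2377, 0.1137]
ee_rot: [0.0, 1.0, 0.008, -0.0]
wrist_force: [0.0, 0.7, 0.3]
gripper_width: -0.0002
grip_force: 0.0
```

```bash
python3 - <<'E'
from h import *
s=env.get_state();print(rel(s),s["clock"],s["wrist_force"])
a=cv2.imread("pics/side0.png");b=env.camera("side");cv2.imwrite("pics/side5.png",b)
w=env.camera("wrist");cv2.imwrite("pics/w5.png",w)
im=np.clip(255*(b[90:230,400:540]/255.)**.5,0,255).astype(np.uint8);W=w[100:380,140:500]
cv2.imwrite("pics/z5.png",np.hstack([cv2.resize(im,(420,420),interpolation=cv2.INTER_CUBIC),cv2.copyMakeBorder(W,0,140,0,0,0)]))
E
```

```text
[-100.43326029    0.30944689  113.66915198] 5.575 [0.0417252  0.68399498 0.31969367]
```

View pics/z5.png

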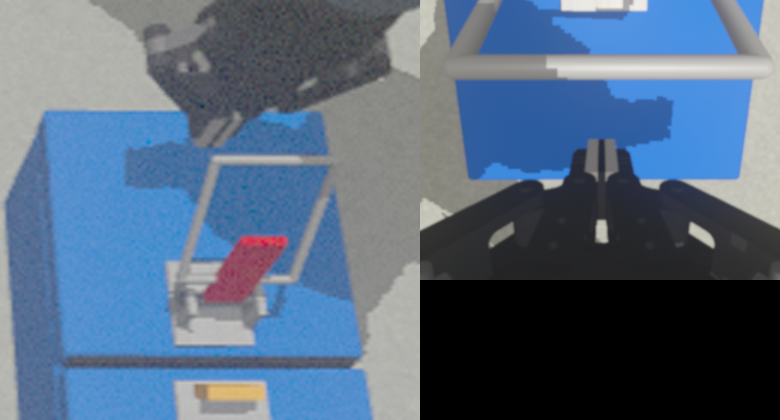

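In the side crop the fingertip at (200,143) still shows slightly above the lid with no contact, so I'll continue down gently.

>>> move_arm(
  slide=[
    [0,0,0.3],
    [0,0,0.5],
    [0,0,0.7],
    [0,0,0.9],
    [0,0,0.9],
  ],
  angular=[
    [0,0,0],
    [0,0,0],
    [0,0,0],
    [0,0,0],
    [0,0,0],
  ],
  claw=[0,0,0,0,0],
)

```text
clock: 6.3
position: [0.4092, 0.2378, 0.1049]
ee_rot: [0.0, 1.0, 0.008, -0.0]
wrist_force: [0.2, -0.7, 0.4]
gripper_width: 0.0002
grip_force: 0.0
```

>>> move_arm(
  slide=[
    [0,0,0.2],
    [0,0,0.4],
    [0,0,0.6],
    [0,0,0.6],
  ],
  angular=[
    [0,0,0],
    [0,0,0],
    [0,0,0],
    [0,0,0],
  ],
  claw=[0,0,0,0],
)

```text
clock: 6.8
position: [0.4092, 0.2378, 0.0989]
ee_rot: [0.0, 1.0, 0.008, -0.0]
wrist_force: [0.2, 0.2, 0.1]
gripper_width: -0.0005
grip_force: 0.0
```

```bash
python3 - <<'E'
from h import *
np.set_printoptions(precision=4,suppress=True)
for uv in((466.7,137.7),(465,139)):
    o,d=ray("side",uv)
    for x in(-111,-100,-89):
        k=(O[0]+x/1000-o[0])/d[0];print(uv,x,(o+k*d-O)*1000,"at TCP z 113.7")
    # y-plane
    k=(O[1]-o[1])/d[1];print("y0",(o+k*d-O)*1000)
# wrist tip pixel row: crop (601,140)-> (321,240)
st=dict(position=np.zeros(3),ee_rot=[1,0,0,0])
for r in(237,240):
    o,d=ray("wrist",(321,r),st)
    for x in(-.011,0,.011):print(r,x,(o+d*(x-o[0])/d[0])*1000)
E
```

```text
(466.7, 137.7) -111 [-111.       10.3458  119.5771] at TCP z 113.7
(466.7, 137.7) -100 [-100.        1.8101  140.3852] at TCP z 113.7
(466.7, 137.7) -89 [-89.      -6.7255 161.1934] at TCP z 113.7
y0 [-97.6673   0.     144.7979]
(465, 139) -111 [-111.        9.0769  114.3786] at TCP z 113.7
(465, 139) -100 [-100.        0.5827  135.3565] at TCP z 113.7
(465, 139) -89 [-89.      -7.9116 156.3345] at TCP z 113.7
y0 [-99.2455   0.     136.7955]
237 -0.011 [-11.       1.4466  11.8778]
237 0 [  0.       1.4255 -14.9495]
237 0.011 [ 11.       1.4045 -41.7767]
240 -0.011 [-11.       1.4422   6.5902]
240 0 [  0.       1.4217 -19.4982]
240 0.011 [ 11.       1.4013 -45.5866]
```

>>> move_arm(
  slide=[
    [0,0,0.2],
    [0,0,0.4],
    [0,0,0.6],
    [0,0,0.8],
    [0,0,0.8],
  ],
  angular=[
    [0,0,0],
    [0,0,0],
    [0,0,0],
    [0,0,0],
    [0,0,0],
  ],
  claw=[0,0,0,0,0],
)

```text
clock: 7.42
position: [0.4093, 0.238, 0.0919]
ee_rot: [-0.0, 1.0, 0.008, 0.0]
wrist_force: [-3.4, -1.5, 6.5]
gripper_width: 0.0002
grip_force: 3.3
```

The lid contact at TCP z ≈ 0.0925 means the physical tip sits about 37 mm behind the stated TCP. I'll raise to a tip height of 0.222 and push again.

>>> move_arm(
  slide=[
    [0,0,-5],
    [0,0,-9.4],
    [0,0,-9.4],
    [2,0,-9.4],
    [4,0,-9.4],
    [5,0,-9.4],
  ],
  angular=[
    [0,0,0],
    [0,0,0],
    [0,0,0],
    [0,0,0],
    [0,0,0],
    [0,0,0],
  ],
  claw=[0,0,0,0,0,0],
)

```text
clock: 8.18
position: [0.4595, 0.2385, 0.184]
ee_rot: [0.0, 1.0, 0.008, -0.001]
wrist_force: [-1.1, -0.6, -0.0]
gripper_width: -0.0001
grip_force: 0.2
```

>>> move_arm(
  slide=[
    [1,0,0],
    [2,0,-0.3],
    [3,0,-0.6],
    [4,0,-0.8],
    [5,0,-0.8],
    [6,0,-0.8],
    [6.3,0,-0.8],
  ],
  angular=[
    [0,0,0],
    [0,0,0],
    [0,0,0],
    [0,0,0],
    [0,0,0],
    [0,0,0],
    [0,0,0],
  ],
  claw=[0,0,0,0,0,0,0],
)

```text
clock: 9.05
position: [0.5228, 0.2396, 0.1927]
ee_rot: [0.0, 1.0, 0.008, -0.0]
wrist_force: [-0.4, -0.1, -0.5]
gripper_width: 0.0002
grip_force: 0.0
```

```bash
python3 - <<'E'
from h import *
s=env.get_state();print(rel(s),s["clock"],s["wrist_force"])
b=env.camera("side");cv2.imwrite("pics/side6.png",b)
w=env.camera("wrist");cv2.imwrite("pics/w6.png",w)
im=np.clip(255*(b[100:240,400:540]/255.)**.5,0,255).astype(np.uint8);W=w[60:340,140:500]
cv2.imwrite("pics/z6.png",np.hstack([cv2.resize(im,(420,420),interpolation=cv2.INTER_CUBIC),cv2.copyMakeBorder(W,0,140,0,0,0)]))
E
```

```text
[ 13.31526967   0.43348928 192.68021155] 9.05 [-0.35188883 -0.07340065 -0.47281721]
```

View pics/z6.png

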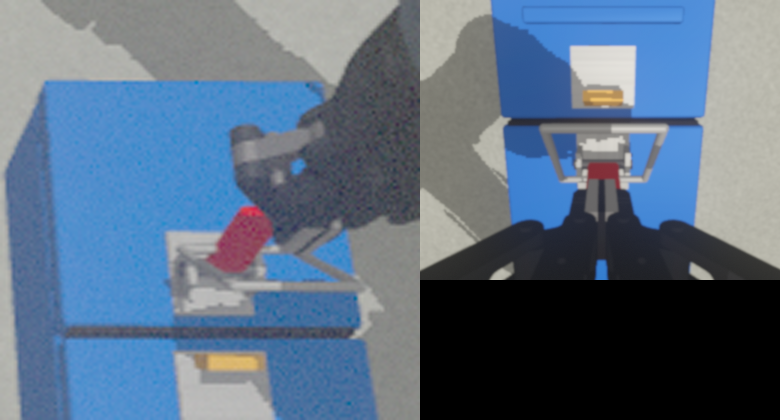

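The side crop shows the bail forward of upright, with its bar spanning (230..360,285). The wrist crop shows the bar beyond the lever at (543..667,127), probably still falling. I'll hold briefly and measure it numerically.

>>> move_arm(
  slide=[
    [0,0,-1],
    [0,0,-2],
    [0,0,-2],
    [0,0,-2],
  ],
  angular=[
    [0,0,0],
    [0,0,0],
    [0,0,0],
    [0,0,0],
  ],
  claw=[0,0,0,0],
)

```text
clock: 9.65
position: [0.5221, 0.2398, 0.2131]
ee_rot: [-0.0, 1.0, 0.008, -0.0]
wrist_force: [-0.3, 0.0, 0.6]
gripper_width: 0.0001
grip_force: 0.0
```

```bash
cat >> h.py <<'E'
def proj(n,X,s=None):
    p=env.camera_params(n)
    if n=="wrist":
        w,x,y,z=s["ee_rot"];T=p["tool_from_camera"];t=R.from_quat([x,y,z,w]).inv().apply(X-s["position"])
        c=T[:3,:3].T@(t-T[:3,3])
    else:c=p["R"]@X+p["t"]
    u=p["intrinsics"]@c;return u[:2]/u[2]
def blu(P):return O+R.from_euler("z",YAW,degrees=True).apply(np.array(P)/1000)
def look(tag):
    s=env.get_state();I={n:env.camera(n) for n in("wrist","side")};print(rel(s).round(1),s["clock"],s["wrist_force"].round(1))
    red={}
    for n,im in I.items():
        cv2.imwrite(f"pics/{n}_{tag}.png",im);h=cv2.cvtColor(im,cv2.COLOR_BGR2HSV)
        for y in(-24,24):  # nonblue (low saturation) heights along the lid line, z=136
            row=""
            for x in range(20,100,3):
                u=proj(n,blu((x,y,136)),s).round().astype(int)
                row+="." if not(0<=u[0]<640 and 0<=u[1]<400) else ("B" if h[u[1],u[0],1]>140 else "g")
            print(n,"y",y,"x20..98:",row)
        r=((h[...,0]<8)|(h[...,0]>172))&(h[...,1]>120)
        c=proj(n,blu((-10,0,180)),s);yy,xx=np.nonzero(r);k=np.hypot(xx-c[0],yy-c[1])<90;xx,yy=xx[k],yy[k]
        if len(xx):
            print(n,"red n",len(xx),"x",xx.min(),xx.max(),"y",yy.min(),yy.max())
        for a in(0,.3,.7,1.1,1.4):
            print("  lever",a,[proj(n,blu((-62*np.cos(a),q,150+62*np.sin(a))),s).round().astype(int).tolist() for q in(-12,12)],end="")
        print()
E
python3 -c "
from h import *
look('a')"
```

```text
[ 12.6   0.6 213.1] 9.65 [-0.3  0.   0.6]
wrist y -24 x20..98: ggBgggBBggggggggggggggggBBB
wrist y 24 x20..98: BBBgggBBBBBBBgggBBBBBBBBBBB
wrist red n 673 x 309 337 y 214 247
  lever 0 [[333, 280], [307, 280]]  lever 0.3 [[334, 289], [306, 289]]  lever 0.7 [[335, 291], [304, 291]]  lever 1.1 [[337, 278], [303, 279]]  lever 1.4 [[338, 260], [302, 260]]
side y -24 x20..98: gggggggggggggggggggggggggBB
side y 24 x20..98: BBBBgBBBggBBggggBgBBBggBBBB
side red n 173 x 472 494 y 169 190
  lever 0 [[462, 155], [476, 155]]  lever 0.3 [[466, 152], [481, 152]]  lever 0.7 [[472, 153], [487, 153]]  lever 1.1 [[477, 160], [493, 160]]  lever 1.4 [[480, 169], [496, 169]]
```

```bash
python3 - <<'E'
from h import *
s=env.get_state()
for n in("wrist","side"):
    h=cv2.cvtColor(cv2.imread(f"pics/{n}_a.png"),cv2.COLOR_BGR2HSV)
    for x in range(45,82,3):
        r=""
        for y in range(-50,51,2):
            u=proj(n,blu((x,y,136)),s).round().astype(int);p=h[u[1],u[0]]
            r+="B" if p[1]>140 and p[0]>90 else ("y" if p[1]>100 and p[0]<35 else "G" if p[2]>110 else "d")
        print(n,x,r)
E
```

```text
wrist 45 BBBBBBBGGGGGGGGGGGGGGGGGGGGGGGGGGGGGGBGGGGBBBBBBBBB
wrist 48 BBBBBBBGGGGGGGGGGyyyyyyyyyyyyyyyGGGGGBGGGBBBBBBBBBB
wrist 51 BBBBBBBGGGGGGGGGGyyyyyyyyyyyyyyyGGGGGBGGGBBBBBBBBBB
wrist 54 BBBBBBBGGGGGGGGGGyyyyyyyyyyyyyyyGGGGGBGGGBBBBBBBBBB
wrist 57 BBBBBBBGGGGGGGGGGGyyyyyyyyyyyyyyGGGGGGGGGBBBBBBBBBB
wrist 60 BBBBBBBGGGGGGGGGGGGGGGGGGGGGGGGGGGGGGGGGGBBBBBBBBBB
wrist 63 BBBBBBBGGGGGGGGGGGGGGGGGGGGGGGGGGGGGGGGGGBBBBBBBBBB
wrist 66 BBBBBBBBBBBGGGGGGGGGGGGGGGGGGGGGGGGGGGBBBBBBBBBBBBB
wrist 69 BBBBBBBBBBBGGGGGGGGGGGGGGGGGGGGGGGGGGBBBBBBBBBBBBBB
wrist 72 BBBBBBBBBBBGGGGGGGGGGGGGGGGGGGGGGGGGGBBBBBBBBBBBBBB
wrist 75 BBBBBBBBBBBGGGGGGGGGGGGGGGGGGGGGGGGGGBBBBBBBBBBBBBB
wrist 78 BBBBBBBBBBBGGGGGGGGGGGGGGGGGGGGGGGGGGBBBBBBBBBBBBBB
wrist 81 BBBBBBBBBBBGGGGGGGGGGGGGGGGGGGGGGGGGGBBBBBBBBBBBBBB
side 45 BBBBBBBBBBdGGGGdddddddddddddddddddddddBBBdddBBBBBBB
side 48 BBBBBBBBBBdGGGGGGdyyyyyyyyyyyyyyyyyyydBBdddBBBBBBBB
side 51 BBBBBBBBBBdGGGGGGyyyyyyyyyyyyyyyyyyyyBBBdddBBBBBBBB
side 54 BBBBBBBBBBdGGGGGGdyyyyyyyyyyyyyyyyyyGBBBdddBBBBBBBB
side 57 BBBBBBBBBBdGGGGGGGGdddddddddddddddddddBddddBBBBBBBB
side 60 BBBBBBBBBGGddGGGGGddddddddddddddddddddBddddBBBBBBBB
side 63 BBBBBBBBBGGGGGGGGGGGGGGGGGGGGGGGGGGGddddddBBBBBBBBB
side 66 BBBBBBBBBddddddddddddddddddddddddGGGdBBBBBBBBBBBBBB
side 69 BBBBBBBBBBBBGGGGGGGGGGGGGGGGGGGGGGGGdBBBBBBBBBBBBBB
side 72 BBBBBBBBBBBGGGGGGGGGGGGGGGGGGGGGGGGGGGBBBBBBBBBBBBB
side 75 BBBBBBBBBBBBGGGGGGGGGGGGGGGGGGGGGGGGGBBBBBBBBBBBBBB
side 78 BBBBBBBBBBBBGGGGGGGGGGGGGGGGGGGGGGGGGBBBBBBBBBBBBBB
side 81 BBBBBBBBBBBBGGGGGGGGGGGGGGGGGGGGGGGGGBBBBBBBBBBBBBB
```

The bar lies straight across at x≈60–65, just beyond the lug in both views, and the lever is still at about 1.40 rad. Next I'll lower the fingers on the lever's keeper side and push along the arc.

>>> move_arm(
  slide=[
    [1.2,0.2,0],
    [1.2,0.2,2.5],
    [1.2,0.2,4.9],
    [1.2,0.2,4.9],
    [0.2,0.2,4.9],
    [-0.7,0.2,4.9],
    [-1.5,0.2,5.0],
    [-2.2,0.2,5.3],
  ],
  angular=[
    [0,0,0],
    [0,0,0],
    [0,0,0],
    [0,0,0],
    [0,0,0],
    [0,0,0],
    [0,0,0],
    [0,0,0],
  ],
  claw=[0,0,0,0,0,0,0,0],
)

```text
clock: 10.75
position: [0.5, 0.2376, 0.1608]
ee_rot: [-0.0, 1.0, 0.008, 0.001]
wrist_force: [0.2, 0.3, 0.2]
gripper_width: 0.0004
grip_force: 0.3
```

```bash
python3 -c "
from h import *
look('b')"
```

```text
[ -9.5  -1.2 160.8] 10.75 [0.2 0.3 0.2]
wrist y -24 x20..98: gBBggBBBggggggggggggggggBBB
wrist y 24 x20..98: BBBggBBBBBBBggBBBBBBBBBBBBB
wrist red n 1186 x 302 339 y 208 248
  lever 0 [[334, 291], [301, 291]]  lever 0.3 [[335, 303], [299, 303]]  lever 0.7 [[337, 307], [296, 307]]  lever 1.1 [[339, 292], [293, 292]]  lever 1.4 [[340, 267], [290, 267]]
side y -24 x20..98: ggggggBBBggggggggggggggggBB
side y 24 x20..98: BBBBggBBggBBggBBBgBBBggBBBB
side red n 179 x 468 485 y 167 189
  lever 0 [[462, 155], [476, 155]]  lever 0.3 [[466, 152], [481, 152]]  lever 0.7 [[472, 153], [487, 153]]  lever 1.1 [[477, 160], [493, 160]]  lever 1.4 [[480, 169], [496, 169]]
```

>>> move_arm(
  slide=[
    [-0.5,0,0.2],
    [-0.9,0,0.5],
    [-1.3,0,0.9],
    [-1.7,0,1.2],
    [-2.1,0,1.7],
    [-2.4,0,2.1],
    [-2.4,0,2.1],
  ],
  angular=[
    [0,0,0],
    [0,0,0],
    [0,0,0],
    [0,0,0],
    [0,0,0],
    [0,0,0],
    [0,0,0],
  ],
  claw=[0,0,0,0,0,0,0],
)

```text
clock: 11.72
position: [0.4756, 0.2369, 0.1384]
ee_rot: [0.0, 1.0, 0.008, -0.001]
wrist_force: [0.1, 0.8, 0.4]
gripper_width: 0.0001
grip_force: 0.4
```

```bash
python3 -c "
from h import *
look('c')"
```

```text
[-33.9  -1.6 138.4] 11.725 [0.1 0.8 0.4]
wrist y -24 x20..98: gBBgBBgggggggggggggggggBB..
wrist y 24 x20..98: BBBgBBBBBBggBBBBBBBBBBBBB..
wrist red n 2431 x 299 340 y 182 248
  lever 0 [[335, 276], [297, 276]]  lever 0.3 [[337, 289], [295, 289]]  lever 0.7 [[340, 291], [290, 292]]  lever 1.1 [[343, 271], [286, 271]]  lever 1.4 [[344, 238], [282, 238]]
side y -24 x20..98: gggBgBBggggggggggggggggBBBB
side y 24 x20..98: BBBBgBBBggggggBBBgBBBggBBBB
side red n 302 x 467 481 y 159 188
  lever 0 [[462, 155], [476, 155]]  lever 0.3 [[466, 152], [481, 152]]  lever 0.7 [[472, 153], [487, 153]]  lever 1.1 [[477, 160], [493, 160]]  lever 1.4 [[480, 169], [496, 169]]
```

```bash
cat >> h.py <<'E'
def grid(tag,ns=("wrist","side"),xs=range(38,75,2)):
    s=env.get_state()
    for n in ns:
        h=cv2.cvtColor(cv2.imread(f"pics/{n}_{tag}.png"),cv2.COLOR_BGR2HSV)
        for x in xs:
            r=""
            for y in range(-50,51,2):
                u=proj(n,blu((x,y,136)),s).round().astype(int)
                if not(0<=u[0]<640 and 0<=u[1]<400): r+=" ";continue
                p=h[u[1],u[0]]
                r+="B" if p[1]>140 and p[0]>90 else ("y" if p[1]>100 and p[0]<35 else "r" if p[1]>100 else "%x"%(p[2]//16))
            print(n,x,r)
E
python3 -c "
from h import *
grid('c')"
```

```text
wrist 38 BBBBBBBdcbrBrrrrrrrrrrrrrrrrrrrrrrrrrBbbaBBBBBBBBBB
wrist 40 BBBBBBBrcbrreeeeeeeeeeeeeeeeeeeeeeeedBbcaBBBBBBBBBB
wrist 42 BBBBBBBrcbrreeeeeyyyyyyyyyyyyyyceeeedBbcbBBBBBBBBBB
wrist 44 BBBBBBBrcb9reeeeeyyyyyyyyyyyyyyydeeecBbcbBBBBBBBBBB
wrist 46 BBBBBBBrbb9reeeedyyyyyyyyyyyyyyybeeedBbcbBBBBBBBBBB
wrist 48 BBBBBBBBbb9reeeecyyyyyyyyyyyyyyybdeedBbcbBBBBBBBBBB
wrist 50 BBBBBBBBbb9acddcyyyyyyyyyyyyyyyyy9cbbbbccBBBBBBBBBB
wrist 52 BBBBBBBBbcddddddyyyyyyyyyyyyyyyyycdddddccBBBBBBBBBB
wrist 54 BBBBBBBBcbbbbcccyyyyyyyyyyyyyyyyyaccbbbbrBBBBBBBBBB
wrist 56 BBBBBBBBBBBBeeeeyyyyyyyyyyyyyyyydbeedBBBBBBBBBBBBBB
wrist 58 BBBBBBBBBBBBdeeeeeeeeeeeeeeeeeddddeedBBBBBBBBBBBBBB
wrist 60 BBBBBBBBBBBrdeeeeeeeeeeeeeeeeeeeeddddBBBBBBBBBBBBBB
wrist 62 BBBBBBBBBBBreeeeeeeeeeeeeeeeeeeeeeeedBBBBBBBBBBBBBB
wrist 64 BBBBBBBBBBBBdeeeeeeeeeeeeeeeeeeeeeeddBBBBBBBBBBBBBB
wrist 66 BBBBBBBBBBBBdeeeeeeeeeeeeeeeeeeeeeeedBBBBBBBBBBBBBB
wrist 68 BBBBBBBBBBBBeeeeeeeeeeeeeeeeeeeeeeeedBBBBBBBBBBBBBB
wrist 70 BBBBBBBBBBBBeeeeeeeeeeeeeeeeeeeeeeeedBBBBBBBBBBBBBB
wrist 72 BBBBBBBBBBBBeeeeeeeeeeeeeeeeeeeedddddBBBBBBBBBBBBBB
wr
[... 498 characters left out ...]
888888887566666666666yyyy98888rBBBBBBBBB
side 54 BBBBBBBBB67777777765455555555555455677777BBBBBBBBBB
side 56 BBBBBBBBBBB445555575555555555555557887BBBBBBBBBBBBB
side 58 BBBBBBBBBBBB7888888887655555655555888rBBBBBBBBBBBBB
side 60 BBBBBBBBBBBB68888888888888888888888889BBBBBBBBBBBBB
side 62 BBBBBBBBBBBB7888888888888888888888888BBBBBBBBBBBBBB
side 64 BBBBBBBBBBBB8888888888888888888888888BBBBBBBBBBBBBB
side 66 BBBBBBBBBBBB8888888888888888888888888BBBBBBBBBBBBBB
side 68 BBBBBBBBBBBB7888888888888888888888889BBBBBBBBBBBBBB
side 70 BBBBBBBBBBBr7898888888888988888888888rBBBBBBBBBBBBB
side 72 BBBBBBBBBBBr78888888888888888888888889BBBBBBBBBBBBB
side 74 BBBBBBBBBBBB7888888888888888888888888BBBBBBBBBBBBBB
```

The bar passes behind the lug in both views and the lug is being drawn back, so the bail is hooked. I'll press through the last part.

>>> move_arm(
  slide=[
    [-0.3,0,0.5],
    [-0.5,0,1.0],
    [-0.6,0,1.5],
    [-0.7,0,1.9],
    [-0.7,0,2.2],
    [-0.7,0,2.4],
    [-0.7,0,2.4],
  ],
  angular=[
    [0,0,0],
    [0,0,0],
    [0,0,0],
    [0,0,0],
    [0,0,0],
    [0,0,0],
    [0,0,0],
  ],
  claw=[0,0,0,0,0,0,0],
)

```text
clock: 12.7
position: [0.4694, 0.2369, 0.1151]
ee_rot: [-0.0, 1.0, 0.008, 0.0]
wrist_force: [-0.0, -0.2, -0.8]
gripper_width: -0.0004
grip_force: 0.0
```

>>> move_arm(
  slide=[
    [0,0,0.2],
    [0,0,0.3],
    [0,0,0.4],
    [0,0,0.4],
  ],
  angular=[
    [0,0,0],
    [0,0,0],
    [0,0,0],
    [0,0,0],
  ],
  claw=[0,0,0,0],
)

```text
clock: 13.2
position: [0.4697, 0.2371, 0.1147]
ee_rot: [-0.001, 1.0, 0.008, 0.001]
wrist_force: [-9.5, -2.2, 19.6]
gripper_width: -0.0
grip_force: 10.0
```

```bash
python3 -c "
from h import *
look('d')"
```

```text
[-39.8  -1.3 114.7] 13.2 [-9.5 -2.2 19.6]
wrist y -24 x20..98: gBBgBBggggggggggggggg......
wrist y 24 x20..98: BBBgBBBBBBggBBBBBBBBB......
wrist red n 2676 x 297 343 y 183 249
  lever 0 [[338, 289], [294, 289]]  lever 0.3 [[340, 304], [291, 304]]  lever 0.7 [[344, 311], [285, 311]]  lever 1.1 [[348, 289], [277, 289]]  lever 1.4 [[351, 249], [273, 249]]
side y -24 x20..98: ggBBgBBgggggggggggggggggBBB
side y 24 x20..98: BBBBgBBBggggggBBBgBBBggBBBB
side red n 252 x 464 480 y 161 187
  lever 0 [[462, 155], [476, 155]]  lever 0.3 [[466, 152], [481, 152]]  lever 0.7 [[472, 153], [487, 153]]  lever 1.1 [[477, 160], [493, 160]]  lever 1.4 [[480, 169], [496, 169]]
```

>>> move_arm(
  slide=[
    [0,0,-2],
    [0,0,-6],
    [-4,0,-10],
    [-9,0,-12],
    [-14,0,-12],
    [-14,0,-12],
  ],
  angular=[
    [0,0,0],
    [0,0,0],
    [0,0,0],
    [0,0,0],
    [0,0,0],
    [0,0,0],
  ],
  claw=[0,0,0,0,0,0],
)

```text
clock: 14.05
position: [0.3274, 0.2347, 0.2322]
ee_rot: [-0.001, 1.0, 0.009, 0.001]
wrist_force: [0.5, 0.7, 0.7]
gripper_width: 0.0
grip_force: 0.0
```

```bash
python3 -c "
from h import *
look('e');grid('e',('side',),range(42,62,2))
for n,P in(('side',(0,0,153)),('side',(-62,0,153))):print(P,proj(n,blu(P)))
"
```

```text
[-182.1   -1.4  232.2] 14.05 [0.5 0.7 0.7]
wrist y -24 x20..98: ...........................
wrist y 24 x20..98: ...........................
wrist red n 1243 x 306 336 y 0 42
  lever 0 [[333, 50], [303, 50]]  lever 0.3 [[334, 41], [302, 41]]  lever 0.7 [[336, 13], [299, 12]]  lever 1.1 [[337, -34], [297, -34]]  lever 1.4 [[339, -76], [295, -76]]
side y -24 x20..98: ggBBgBBggggggggggggggggBBBB
side y 24 x20..98: BBBBgBBBggggggBBBgBBBggBBBB
side red n 441 x 463 480 y 156 187
  lever 0 [[462, 155], [476, 155]]  lever 0.3 [[466, 152], [481, 152]]  lever 0.7 [[472, 153], [487, 153]]  lever 1.1 [[477, 160], [493, 160]]  lever 1.4 [[480, 169], [496, 169]]
side 42 BBBBBBBBB6777888888888888888888888888rBB78BBBBBBBBB
side 44 BBBBBBBBBr77788886yyyyyyyyyyyyyyyyyyy8BB88rBBBBBBBB
side 46 BBBBBBBBB676688887yyyyyyyyyyyyyyyyyyy8B688rBBBBBBBB
side 48 BBBBBBBBB676688887yyyyyyyyyyyyyyyyyyy7B588rBBBBBBBB
side 50 BBBBBBBBB6876777765yyyyyyyyyyyyyyyyyyr5689BBBBBBBBB
side 52 BBBBBBBBB6888888888755666yyyyyyyyyyy887888BBBBBBBBB
side 54 BBBBBBBBB56777676777654555555454555677777BBBBBBBBBB
side 56 BBBBBBBBBBB445554575554555555555556887BBBBBBBBBBBBB
side 58 BBBBBBBBBBBB6888888887555555555555888rBBBBBBBBBBBBB
side 60 BBBBBBBBBBBB67778887878878877888788888BBBBBBBBBBBBB
(0, 0, 153) [474.30512098 188.23083357]
(-62, 0, 153) [469.91600769 154.17332006]
```

```bash
python3 - <<'E'
from h import *
s=env.get_state();I={n:env.camera(n) for n in("wrist","side","top")}
for n,im in I.items():
    h=cv2.cvtColor(im,cv2.COLOR_BGR2HSV);r=((h[...,0]<8)|(h[...,0]>172))&(h[...,1]>110)
    c=proj(n,blu((-35,0,153)),s);yy,xx=np.nonzero(r);k=np.hypot(xx-c[0],yy-c[1])<60;xx,yy=xx[k],yy[k]
    print(n,"red rows",yy.min(),yy.max(),[(int(q),int(xx[yy==q].min()),int(xx[yy==q].max())) for q in sorted(set(yy))[::4]])
    for a in(0,.1,.2,.3):
        print("  ",a,[proj(n,blu((-62*np.cos(a)+3*np.sin(a),q,150+62*np.sin(a)+3*np.cos(a))),s).round(1).tolist() for q in(-14,10)])
    b=(h[...,0]>100)&(h[...,0]<130)&(h[...,1]>150)
    col=int(c[0])+(50 if n!="top" else 30);print("  blue edge col",col,np.nonzero(b[:,col])[0][[0,-1]],"pred",[proj(n,blu((-130,0,130)),s)[1].round(1)])
E
```

```text
wrist red rows 0 51 [(0, 306, 336), (4, 306, 336), (8, 306, 335), (12, 306, 335), (16, 307, 335), (20, 307, 335), (24, 307, 335), (28, 307, 335), (32, 307, 334), (36, 307, 334), (40, 307, 334), (44, 307, 334), (48, 307, 334)]
   0 [[335.5, 51.9], [305.0, 51.9]]
   0.1 [[335.9, 49.3], [304.6, 49.3]]
   0.2 [[336.3, 45.7], [304.1, 45.6]]
   0.3 [[336.7, 41.0], [303.7, 40.9]]
  blue edge col 367 [  0 135] pred [np.float64(138.2)]
side red rows 156 187 [(156, 463, 475), (160, 464, 476), (164, 464, 476), (168, 465, 477), (172, 465, 477), (176, 466, 479), (180, 466, 479), (184, 466, 480)]
   0 [[461.7, 154.1], [475.8, 154.2]]
   0.1 [[463.0, 152.9], [477.2, 153.0]]
   0.2 [[464.4, 152.0], [478.7, 152.1]]
   0.3 [[465.8, 151.5], [480.2, 151.6]]
  blue edge col 521 [214 271] pred [np.float64(125.6)]
top red rows 182 215 [(182, 173, 183), (186, 171, 185), (190, 172, 185), (194, 172, 184), (198, 172, 185), (202, 173, 184), (206, 173, 184), (210, 173, 184), (214, 173, 184)]
   0 [[185.8, 215.0], [172.4, 215.2]]
   0.1 [[184.7, 214.6], [171.3, 214.8]]
   0.2 [[183.7, 213.8], [170.1, 214.0]]
   0.3 [[182.6, 212.7], [169.0, 212.9]]
  blue edge col 208 [117 252] pred [np.float64(252.5)]
```

All three views fit a flat lever (angle 0), with the bar behind the lug and the robot clear.

```bash
python3 -c "
from plant import env
print(env.sign_off())"
```

```text
the job is handed in; nothing more can be done
None
```

The blue carrier's latch is fastened: the bail is hooked behind the brass lug and the red lever is flat and locked. The white carrier was not touched, and I handed the job in at about 14 s.

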